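# Turn the counter carousel round to the square tin and lock it

### The job

Bring the square tin round to the front of the display carousel, the side with the ticket ledge: pull the black lock knob out until it snaps over and stays out, turn the carousel by the bar handle on top until the square tin's bay stands at the ledge, then push the knob back fully home so that the carousel is locked there. Let the goods ride round standing up in their bays, and leave the other things on the counter where they are.

Things in the scene. Friction and masses are not known exactly. Their poses are not given: they have to be found in the camera images.
- lock_knob (a joint): Travel of the black push-pull lock knob, m: 0 home, 0.030 at its outer stop. A spring draws it home (about 3 N); from 0.015 to 0.022 it climbs a sprung detent (peak pull about 13 N), then from about 0.025 it snaps out and stays by itself near 0.0285. A steady 7 N (more if quick) pushes it back over the detent; then it runs in. Above about 0.012 its bolt is clear and the carousel turns.
- bolt_mouth (a point): Fixed point where the knob's steel bolt meets the bevelled rim, on the knob's axis. Six holes 60 degrees apart lie in the rim. With no hole here a pushed-in knob stops at about 0.012 and its spring keeps the bolt on the rim (about 3 N); it drops home by itself when the carousel is turned until a hole comes under it. The round bolt end finds a hole from about 2 degrees off.
- knob_neck (a point): Point on the knob's axis, mid-neck, 40 mm out from the sloping panel when home; moves with the knob. z: out along the knob's axis, leaning 42 degrees from vertical away from the carousel (pull along +z); y: level, along the rim. Neck 26 mm in diameter, free 8 to 52 mm above the panel when home; beyond it a mushroom head 44 mm in diameter, 20 mm thick.
- knob_face (a point): Centre of the flat outer face (36 mm) of the knob's head, 32 mm out from knob_neck; same axes, moves with the knob. Push here along -z.
- header_board (a point): Middle of the underside of a fixed board over the rim, between knob and carousel: 260 mm long, 180 to 255 mm above the counter, reaching 30 mm inwards, on posts 120 mm to either side. A tool pointing straight down at the knob hits it: come in along the knob's axis.
- handle_mid (a point): Point on the carousel's vertical axis of rotation, in the wooden bar handle on top of its column, 182 mm above the counter. Bar 100 mm long (point y axis), 20 mm thick (point x axis: grip across it from above), 165 to 191 mm above the counter. Unlocked, the carousel turns either way with about 0.15 N m of friction (a grip lags it by a few degrees) and stays where left.
- handle_end (a point): Point 45 mm along the bar from handle_mid (its +y): shows how far the carousel is turned. It locks every 60 degrees, one bay per hole, and starts locked; locked it has about 1 degree of play. Disc top 55 mm above the counter, flat to 128 mm radius, bevelled rim to 158 mm; dividers 30 mm high between the bays.
- front_spot (a point): Fixed spot in the front bay, at the ticket ledge (low wooden block with a blank ticket, on the stand's side opposite the knob), 90 mm from the carousel's axis, at the disc's top. The square tin must stand here at the end.
- square_tin: The square tin, 58 x 58 mm and 92 mm high with a round cap on top (100 mm in all); the only square one among round cans. Origin: centre of its underside. It stands in the bay 60 degrees to one side or the other of the front bay, 90 mm from the axis (a few mm of play). About 0.4 kg.
- can_a: Round can on the carousel, 62 mm in diameter, 85 mm high, in the bay at 60 degrees on the other side of the front bay. Origin: centre of its underside.
- can_b: Round can on the carousel, 62 mm in diameter, 85 mm high, at first in the front bay. Origin: centre of its underside.
- can_c: Round can on the carousel, 62 mm in diameter, 65 mm high, in one of the rear bays. Origin: centre of its underside.
- tall_can: Bystander: round can 72 mm in diameter, 110 mm high, beside the stand. Origin: centre of its underside.
- jar: Bystander: jar 68 mm in diameter, 90 mm high, beside the stand. Origin: centre of its underside.
- price_gun: Bystander: hand labeller about 115 x 50 mm, 90 mm high. Origin: underside, near its rear.
- ticket_tray: Bystander: open wooden tray 160 x 110 mm, 50 mm high. Origin: centre of its underside.
- stock_can: Bystander: round can 72 mm in diameter, 110 mm high. Origin: centre of its underside.
- carton: Bystander: cardboard carton 140 x 90 mm, 110 mm high. Origin: centre of its underside.
There are look-alikes about, which are no part of the job. What is shaped like the can_a but purple or yellow is not meant. What is shaped like the square_tin but blue is not meant.

How it is judged:
By the outcome, as a careful person would: the job done as asked, in the order asked, and still so for the second after the job is handed in, with the robot touching nothing.
It also fails if it takes over 64 s, if anything falls off the work surface, if the arm or the gripper's body presses on something with over 40 N, if the wrist force passes 120 N, or if a joint passes its speed limit or range.

### The arm

A 6-joint arm with a two-finger parallel gripper is mounted at the origin on the work surface. World frame = base frame: x ahead of the robot, y to its left, z up, the work surface at z = 0. Lengths are in m, angles in rad, forces in N, time in s.
With the tool pointing down it reaches from about 0.375 to 0.975 m from the base axis. Payload 3.8 kg.
Tool frame: the origin (TCP) lies on the mounting face of the last link; the fingertips stand 173 mm ahead of it and the grasp point (between the pads) lies 155 mm ahead of it; z points along the fingers, x is the direction in which the jaws open and shut, and the axes are right-handed (so a half turn about z gives the same grasp; the last joint's range is limited). The gripper opens to 85 mm and grips with 20 to 120 N. Pads are 22 mm wide; open, the fingers measure 114 mm over their backs; the gripper's body (76 mm by 85 mm) begins 54 mm behind the grasp point. The pads swing forward as they close: fully open they stand 13 mm farther back than shut.
Start: joints at [-1.16, 0.264, 1.604, -0, 1.274, -0.037], TCP at [0.292, -0.608, 0.405] pointing down, gripper open.
Joint ranges: [-2.63, 2.63], [-0.94, 2.18], [0.31, 2.57], [-1.31, 4.45], [0, 2.66], [-2.55, 2.55]. Speed limits (rad/s): [2.57, 2.57, 3.14, 3.14, 3.14, 3.14].

### API

Orientations are given as a rotation vector (axis times angle).
In Python, from bench import bot, viewer gives the robot as it stands.
- The arm moves only by the shell command python3 -m inch 'ROWS' [OPENING] [FORCE]. ROWS is JSON, a list of rows, each a list of 6 numbers: the shift along the tool's x, y, z in mm, then the turn, a rotation vector about the tool's x, y, z in degrees. In form: [[dx, dy, dz, wx, wy, wz], ...]. A call has 1 to 8 rows; each row is the pose to reach, as a shift and turn from the pose commanded when the call began, along the tool's axes at that moment; what a row does not reach only later rows make up. A row lasts 1/10 s, in which the tool goes at most 50 mm and 8.59 degrees, less where a joint would pass 70% of its speed; a pose out of reach is approached as far as the arm can. A call with a gripper value outside its range is refused whole. OPENING is the gripper command: -1 is shut, 1 is fully open, values between are in proportion, set as the call begins (- or left out, the last holds). The fingers move at their own pace and stop on an object; FORCE is the grip in N (left out, the last holds). Time passes only in rows, so rows that repeat a pose let the fingers close. It gives the time, the measured TCP pose, the force and the opening at its end, in the units of the state.
- bot.read_state(): the state, without advancing time (a new reading comes with each control period).
- viewer.capture(name): name is "scene" or "top"; returns the picture (480x640x3 uint8, red, green, blue); there is no depth.
- viewer.get_calibration(name): a dict with "fx", "fy", "cx", "cy" (pixels), "distortion" ([k1, k2, p1, p2, k3] as OpenCV has them; the pictures are not rectified), "R" (3x3) and "t" (3): a world point X has camera coordinates R X + t. Camera axes: x right, y down, z forward; pixel columns grow to the right and rows downward; lengths in m; the calibration is good to about 2 mm. A picture is of the moment at which its call begins. get_calibration takes no time and is no camera call.
- bot.job_done(): hands the job in, once; it reports no verdict.
Trained networks look in the newest picture that a camera, given by its name, has taken for a name from the list of things; names that differ only in an ending like _2 or _b are one class to them, and where a whole thing is asked for, a point or a joint stands for the part that bears it (a point fixed in the world has none). Each returns a list of dicts, best first, with "confidence" (0 to 1); they miss things now and then, are a little off and sometimes report something else, mostly with a low value. They report only what shows in the picture. A call takes as long as a camera call. They do not tell look-alikes from the thing itself.
- viewer.outline_of(name, camera): "region" (480x640 bool, what is visible of it) and "bbox" ([left, top, right, bottom] in pixels, round what is visible of it).
The state is a dict: "clock": time; "joint_pos": joint angles; "joint_velocities": joint speeds; "effort": joint torques, N m; "tcp_pos": TCP position; "tcp_rot": TCP orientation; "wrist_force": force on the tool from outside, world axes, zero at the start; "ft_torque": the same for the moment, N m; "width": finger opening in m.
Only numpy, scipy, OpenCV 4.12 (cv2) and the standard library are available. Lean on these libraries where they do the work, as an engineer would, in place of code of your own. Each camera call takes 0.05 s, during which the arm holds its last target. There are 200 camera calls.

## Working session

There is one attempt and no reset: what is moved stays moved. The work goes in short steps, Python scripts to look and compute and a shell command to move; the robot and the scene stay as the last step left them, time stands still between calls to the robot, and variables do not carry over. Pictures are saved under pics/ and viewed, about 8 in all and at most 12, crops included, and the job is handed in when it is done.

```bash
ls; mkdir -p pics; python3 - <<'E'
from bench import bot, viewer
import cv2, numpy as np
s=bot.read_state(); print({k:np.round(v,3) for k,v in s.items()})
for c in ("scene","top"):
    im=viewer.capture(c); cv2.imwrite(f"pics/{c}0.png",im[:,:,::-1])
    k=viewer.get_calibration(c); print(c,{a:np.round(v,3).tolist() for a,v in k.items()})
    for n in ("lock_knob","handle_mid","square_tin","can_a","can_b","can_c"):
        for d in viewer.outline_of(n,c)[:5]:
            ys,xs=np.nonzero(d["region"]); print(n,round(d["confidence"],2),np.round(d["bbox"]).tolist(),round(xs.mean(),1),round(ys.mean(),1))
E
```

```text
pics
{'clock': np.float64(0.0), 'joint_pos': array([-1.16 ,  0.265,  1.605,  0.   ,  1.274, -0.037]), 'joint_velocities': array([ 0.   , -0.002,  0.   ,  0.001, -0.   ,  0.001]), 'effort': array([-0.0000e+00, -5.1512e+01, -3.6732e+01, -0.0000e+00,  1.3000e-02,
        0.0000e+00]), 'tcp_pos': array([ 0.292, -0.608,  0.403]), 'tcp_rot': array([-2.658,  1.672,  0.003]), 'wrist_force': array([ 0.509,  0.525, -0.683]), 'ft_torque': array([-0.033, -0.024, -0.037]), 'width': np.float64(0.086)}
scene {'fx': 544.25, 'fy': 544.25, 'cx': 317.943, 'cy': 242.5, 'distortion': [-0.007, 0.0, 0.0, 0.0, 0.0], 'R': [[-0.577, 0.816, 0.004], [0.574, 0.409, -0.709], [-0.581, -0.407, -0.705]], 't': [0.294, -0.19, 1.941]}
lock_knob 0.57 [353.0, 254.0, 378.0, 278.0] 365.5 265.9
lock_knob 0.28 [300.0, 263.0, 322.0, 290.0] 309.5 275.9
handle_mid 0.68 [252.0, 218.0, 345.0, 312.0] 303.4 273.3
square_tin 0.96 [283.0, 212.0, 305.0, 248.0] 291.4 226.7
square_tin 0.65 [276.0, 158.0, 304.0, 190.0] 289.7 173.5
square_tin 0.59 [418.0, 338.0, 466.0, 411.0] 441.6 374.2
square_tin 0.53 [254.0, 191.0, 280.0, 228.0] 265.5 
[... 1356 characters left out ...]
, 349.0, 216.0] 335.5 202.2
can_a 0.81 [352.0, 210.0, 379.0, 237.0] 363.8 223.3
can_a 0.8 [327.0, 108.0, 352.0, 139.0] 338.3 122.5
can_a 0.57 [369.0, 123.0, 392.0, 152.0] 378.6 135.9
can_b 0.94 [292.0, 203.0, 319.0, 229.0] 304.5 214.7
can_b 0.88 [325.0, 186.0, 349.0, 216.0] 335.5 202.2
can_b 0.81 [352.0, 210.0, 379.0, 237.0] 363.8 223.3
can_b 0.8 [327.0, 108.0, 352.0, 139.0] 338.3 122.5
can_b 0.57 [369.0, 123.0, 392.0, 152.0] 378.6 135.9
can_c 0.94 [292.0, 203.0, 319.0, 229.0] 304.5 214.7
can_c 0.88 [325.0, 186.0, 349.0, 216.0] 335.5 202.2
can_c 0.81 [352.0, 210.0, 379.0, 237.0] 363.8 223.3
can_c 0.8 [327.0, 108.0, 352.0, 139.0] 338.3 122.5
can_c 0.57 [369.0, 123.0, 392.0, 152.0] 378.6 135.9
```

View pics/scene0.png

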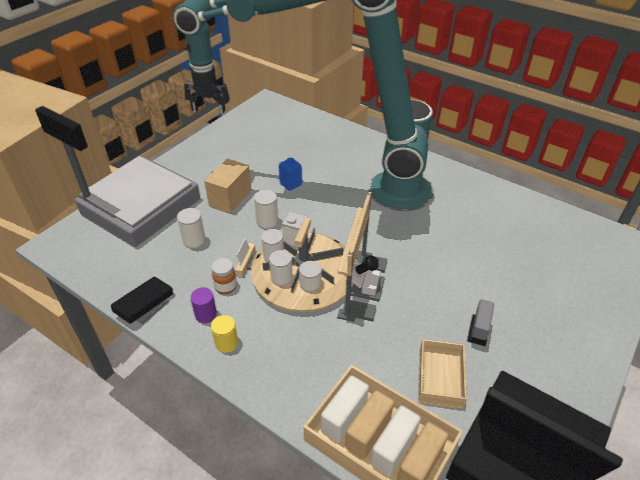

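View pics/top0.png

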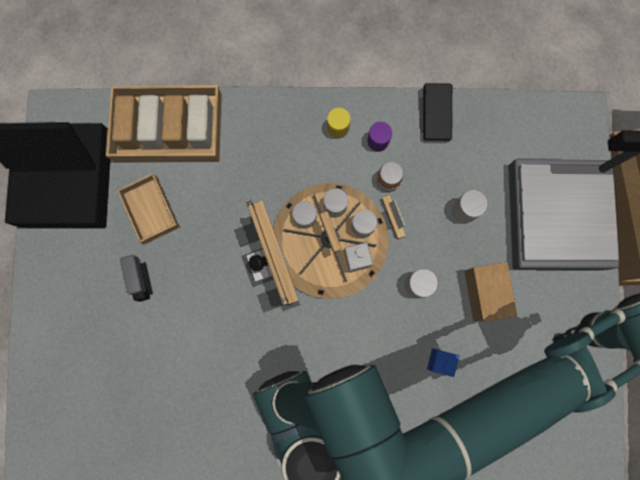

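Both views show the carousel at top (330,240). The ledge is on its right (394,216), the knob on its left (257,263) and the header board between knob and carousel. Tin candidates: the grey square one on the carousel at top (358,257), which fits because it sits in the bay next to the front, and the blue one at (443,362), a look-alike. The purple and yellow cans are look-alikes too. I'll confirm with one enlarged crop.

```bash
cat > h.py <<'E'
import cv2, numpy as np
from bench import bot, viewer
from scipy.spatial.transform import Rotation as Ro
def K(c):
    k=viewer.get_calibration(c); M=np.array([[k["fx"],0,k["cx"]],[0,k["fy"],k["cy"]],[0,0,1]]); return M,np.array(k["distortion"]),np.array(k["R"]),np.array(k["t"])
def ray(c,p):
    M,d,R,t=K(c); q=cv2.undistortPoints(np.array([[p]],float),M,d)[0,0]; return -R.T@t, R.T@np.array([q[0],q[1],1])
def atz(c,p,z):
    o,v=ray(c,p); return o+v*(z-o[2])/v[2]
def proj(c,X):
    M,d,R,t=K(c); return cv2.projectPoints(np.array(X,float).reshape(-1,3),cv2.Rodrigues(R)[0],t,M,d)[0][:,0]
def tri(p1,p2):
    (a,u),(b,v)=ray("scene",p1),ray("top",p2); s=np.linalg.lstsq(np.c_[u,-v],b-a,rcond=None)[0]; P,Q=a+u*s[0],b+v*s[1]; return (P+Q)/2,np.linalg.norm(P-Q)
E
python3 - <<'E'
from h import *
t=cv2.imread("pics/top0.png")[175:310,230:410]; s=cv2.imread("pics/scene0.png")[195:330,230:410]
cv2.imwrite("pics/c1.png",np.vstack([cv2.resize(x,(720,540),interpolation=3)[:540] for x in (t,)]))
cv2.imwrite("pics/c2.png",cv2.resize(s,(720,540),interpolation=3))
E
```

```text
(no output)
```

View pics/c1.png

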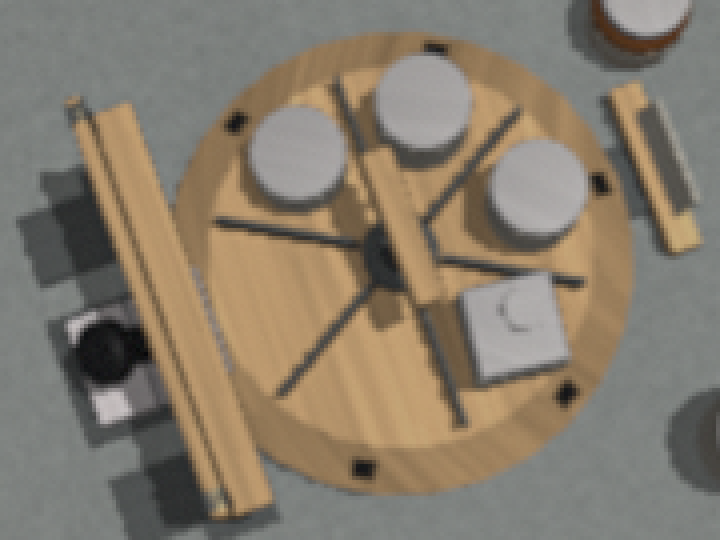

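View pics/c2.png

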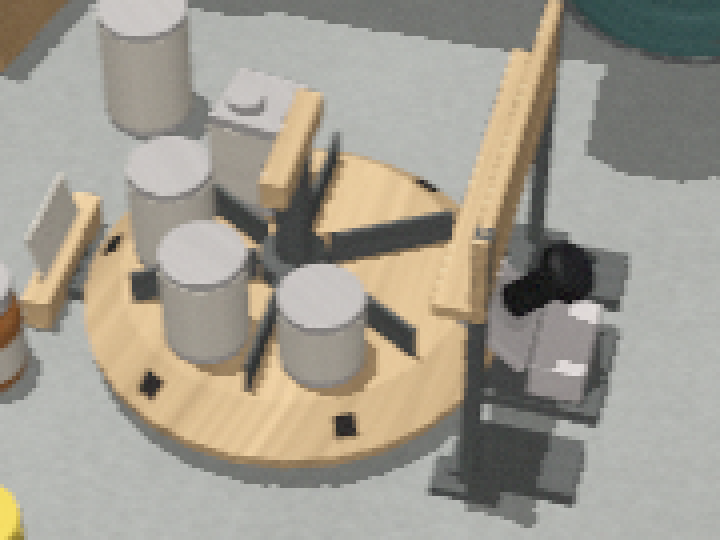

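The enlarged crops confirm the grey square tin with its cap at top crop (518,325), clockwise of the front bay can (538,190). The carousel must therefore turn +60° (counterclockwise from above). The knob head is at top crop (100,350) and scene crop (568,272).

```bash
python3 - <<'E'
from h import *
T=lambda x,y:(230+x/4-.4,175+y/4-.4); S=lambda x,y:(230+x/4-.4,195+y/4-.4)
bt=[T(362,150),T(392,148),T(438,298),T(412,306)]; bs=[S(297,95),S(322,92),S(287,185),S(262,183)]
A=np.array([atz("top",p,.191) for p in bt]); B=np.array([atz("scene",p,.191) for p in bs])
print("bar top",A.mean(0),"scene",B.mean(0)); e=A[2:].mean(0)-A[:2].mean(0); print("bar dir top",np.degrees(np.arctan2(e[1],e[0])),np.linalg.norm(e)); f=B[2:].mean(0)-B[:2].mean(0); print(np.degrees(np.arctan2(f[1],f[0])),np.linalg.norm(f))
print("knob head",tri(S(570,270),T(98,352)))
C=A.mean(0)
# rim holes from top image, bevel z~.048
H=[T(435,48),T(600,184),T(566,393),T(363,469),T(236,122)]
H=np.array([atz("top",p,.045) for p in H]); 
c=cv2.minEnclosingCircle(H[:,:2].astype(np.float32)); print("holes circle",c)
M=np.c_[2*H[:,:2],np.ones(5)]; s=np.linalg.lstsq(M,(H[:,:2]**2).sum(1),rcond=None)[0]; print("fit",s[:2],np.sqrt(s[2]+s[0]**2+s[1]**2))
a=np.degrees(np.arctan2(H[:,1]-s[1],H[:,0]-s[0])); print("hole ang",a, a%60)
l=[atz("top",T(629,88),.04),atz("top",T(680,250),.04)]; d=l[1]-l[0]; print("ledge",l,np.degrees(np.arctan2(d[1],d[0])))
b=[atz("top",T(108,112),.255),atz("top",T(245,510),.255)]; d=b[1]-b[0]; print("board",b,np.degrees(np.arctan2(d[1],d[0])))
print("tin top",atz("top",T(518,325),.147),"can_b",atz("top",T(538,188),.14))
for n,p in (("tall/stock",(423,283)),("blue",(443,362)),("carton",(491,292)),("can r",(473,205)),("jar",(391,175))): print(n,atz("top",p,.1))
E
```

```text
bar top [ 0.52637609 -0.04124735  0.191     ] scene [ 0.53014349 -0.03827651  0.191     ]
bar dir top -162.5121208890908 0.09814432367776432
21.46980783620156 0.09434319756150372
knob head (array([0.45590581, 0.14981167, 0.10865817]), np.float64(0.0012125235944252456))
holes circle ((0.526927649974823, -0.04219556599855423), 0.14367219805717468)
fit [ 0.52675745 -0.0423601 ] 0.14305361891204627
hole ang [  -9.30594354  -69.68795636 -129.37998886  170.54235305   50.69546236] [50.69405646 50.31204364 50.62001114 50.54235305 50.69546236]
ledge [array([ 0.64298307, -0.1969052 ,  0.04      ]), array([ 0.53272234, -0.23007193,  0.04      ])] -163.25856608938534
board [array([0.58290913, 0.13104729, 0.255     ]), array([0.35201314, 0.04795168, 0.255     ])] -160.20704456262274
tin top [ 0.47052439 -0.11483593  0.147     ] can_b [ 0.55796284 -0.12808035  0.14      ]
tall/stock [ 0.40648085 -0.28117976  0.1       ]
blue [ 0.20681852 -0.32975831  0.1       ]
carton [ 0.38367398 -0.45691499  0.1       ]
can r [ 0.61025454 -0.41621737  0.1       ]
jar [ 0.68844622 -0.2019549   0.1       ]
```

```bash
cat >> h.py <<'E'
C=np.array([.527,-.0418]); az=np.radians(110.5); U=np.array([np.cos(az),np.sin(az),0]); TT=np.array([-U[1],U[0],0])
ZK=np.sin(np.radians(42))*U+np.cos(np.radians(42))*np.array([0,0,1.])
HEAD=np.array([.4559,.1498,.1087]); NECK=HEAD-.026*ZK
def Rt(z,x): z=z/np.linalg.norm(z); x=x-z*(x@z); x/=np.linalg.norm(x); return np.c_[x,np.cross(z,x),z]
def go(P,z,x,grasp=True):
    """row (mm,deg) taking grasp point (or TCP) to P with tool z,x"""
    s=bot.read_state(); R0=Ro.from_rotvec(s["tcp_rot"]).as_matrix(); p0=np.array(s["tcp_pos"])
    out=[]
    for sg in (1,-1):
        R=Rt(np.array(z,float),sg*np.array(x,float)); p=np.array(P)-(.155*R[:,2] if grasp else 0)
        out.append(np.r_[R0.T@(p-p0)*1000, Ro.from_matrix(R0.T@R).as_rotvec(degrees=True)].round(1).tolist())
    out.sort(key=lambda r:np.linalg.norm(r[3:])); print("row",out[0],"| alt turn",out[1][3:])
E
python3 - <<'E'
from h import *
print("NECK",NECK,"ZK",ZK, Ro.from_rotvec(bot.read_state()["tcp_rot"]).as_matrix().round(2).tolist())
go([.55,-.25,.5],[0,0,-1],TT,False)
go(NECK+.12*ZK,-ZK,TT)
E
```

```text
NECK [0.4619927  0.13350434 0.08937823] ZK [-0.23433448  0.62675603  0.74314483] [[0.43, -0.9, 0.0], [-0.9, -0.43, -0.0], [0.0, 0.0, -1.0]]
row [-211.5, -387.5, -95.3, 0.0, -0.0, -84.8] | alt turn [-0.0, -0.0, 95.2]
row [-778.6, -490.8, 110.9, -33.9, 31.0, -80.7] | alt turn [31.7, 34.7, 90.4]
```

```bash
python3 -m inch '[[-211,-387,-95,0,0,-85],[-211,-387,-95,0,0,-85],[-211,-387,-95,0,0,-85],[-211,-387,-95,0,0,-85],[-211,-387,-95,0,0,-85],[-211,-387,-95,0,0,-85],[-211,-387,-95,0,0,-85],[-211,-387,-95,0,0,-85]]' 1 40; python3 - <<'E'
from h import *
print(bot.read_state()["joint_pos"].round(2)); go(NECK+.14*ZK,-ZK,TT); go([.50,.15,.48],-ZK,TT,False)
E
```

```text
clock: 1.5
tcp_pos: [0.5214, -0.2892, 0.4898]
tcp_rot: [3.138, 0.13, 0.001]
wrist_force: [0.6, -0.7, -0.4]
width: 0.0853
[-0.55  0.07  1.67 -0.    1.4  -0.63]
row [-77.8, -616.3, 180.8, -41.7, 5.7, -15.0] | alt turn [8.1, 59.1, 154.2]
row [15.1, -439.5, 9.5, -41.7, 5.7, -15.0] | alt turn [8.1, 59.1, 154.2]
```

```bash
python3 -m inch '[[15,-440,10,-41.7,5.7,-15],[15,-440,10,-41.7,5.7,-15],[15,-440,10,-41.7,5.7,-15],[15,-440,10,-41.7,5.7,-15],[15,-440,10,-41.7,5.7,-15],[15,-440,10,-41.7,5.7,-15],[15,-440,10,-41.7,5.7,-15],[15,-440,10,-41.7,5.7,-15]]'; python3 - <<'E'
from h import *
print(bot.read_state()["joint_pos"].round(2)); go(NECK+.14*ZK,-ZK,TT)
E
```

```text
clock: 2.3
tcp_pos: [0.5026, 0.1107, 0.4802]
tcp_rot: [2.378, 0.423, 0.162]
wrist_force: [1.4, 0.3, -0.9]
width: 0.0853
[ 0.4  -0.07  1.91 -0.75  1.4   0.22]
row [-31.5, -287.8, -28.0, -0.0, 0.2, -0.3] | alt turn [0.3, 0.1, 179.7]
```

```bash
python3 -m inch '[[-31,-288,-28,0,0.2,-0.3],[-31,-288,-28,0,0.2,-0.3],[-31,-288,-28,0,0.2,-0.3],[-31,-288,-28,0,0.2,-0.3],[-31,-288,-28,0,0.2,-0.3],[-31,-288,-28,0,0.2,-0.3],[-31,-288,-28,0,0.2,-0.3],[-31,-288,-28,0,0.2,-0.3]]'; python3 - <<'E'
from h import *
print(bot.read_state()["joint_pos"].round(2)); go(NECK+.14*ZK,-ZK,TT); go(NECK,-ZK,TT)
a=[cv2.resize(viewer.capture(c)[y:y+150,x:x+200],(800,600),interpolation=3)[::2,::2,::-1] for c,x,y in (("scene",290,170),("top",190,180))]
cv2.imwrite("pics/a1.png",np.hstack(a))
E
```

```text
clock: 3.1
tcp_pos: [0.394, 0.3169, 0.3078]
tcp_rot: [2.375, 0.432, 0.162]
wrist_force: [0.2, -0.1, 0.1]
width: 0.0854
[ 0.83  0.17  2.   -0.65  1.41  0.73]
row [-0.5, -0.8, -1.8, 0.0, 0.1, 0.2] | alt turn [-0.1, 0.0, -179.8]
row [-0.3, -0.8, 138.2, 0.0, 0.1, 0.2] | alt turn [-0.1, 0.0, -179.8]
```

View pics/a1.png

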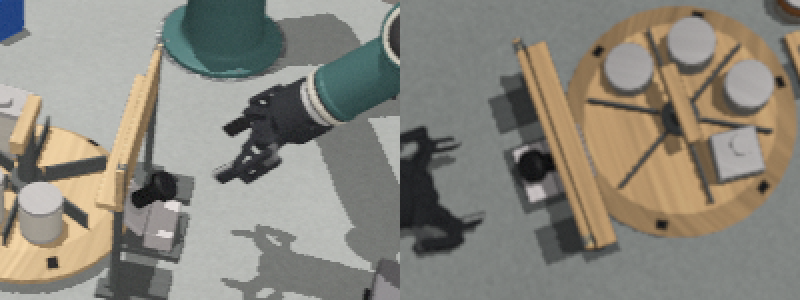

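```bash
python3 -m inch '[[0,-1,40,0,0,0],[0,-1,75,0,0,0],[0,-1,105,0,0,0],[0,-1,125,0,0,0],[0,-1,136,0,0,0],[0,-1,143,0,0,0],[0,-1,143,0,0,0]]' && python3 -m inch '[[0,0,0,0,0,0],[0,0,0,0,0,0],[0,0,0,0,0,0],[0,0,0,0,0,0],[0,0,0,0,0,0],[0,0,0,0,0,0],[0,0,0,0,0,0],[0,0,0,0,0,0]]' -1 50
```

```text
clock: 3.9
tcp_pos: [0.4277, 0.2269, 0.2016]
tcp_rot: [2.378, 0.428, 0.163]
wrist_force: [-0.9, 0.3, -0.8]
width: 0.0854
clock: 4.7
tcp_pos: [0.4276, 0.2281, 0.2017]
tcp_rot: [2.378, 0.43, 0.165]
wrist_force: [-0.1, 4.4, 5.3]
width: 0.0398
```

```bash
python3 -m inch '[[0,0,0,0,0,0],[0,0,0,0,0,0],[0,0,0,0,0,0]]'; python3 - <<'E'
from h import *
a=[cv2.resize(viewer.capture(c)[y:y+75,x:x+100],(400,300),interpolation=3)[:,:,::-1] for c,x,y in (("scene",330,220),("top",210,220))]
cv2.imwrite("pics/a2.png",np.hstack(a))
s=bot.read_state(); R=Ro.from_rotvec(s["tcp_rot"]).as_matrix(); g=s["tcp_pos"]+.155*R[:,2]; print(g, (g-HEAD)@ZK,(g-HEAD)@TT, R.T@s["wrist_force"])
E
```

```text
clock: 5.0
tcp_pos: [0.4276, 0.2281, 0.2017]
tcp_rot: [2.378, 0.43, 0.164]
wrist_force: [-1.1, 5.3, 4.1]
width: 0.0397
[0.46384357 0.1310673  0.08636268] -0.030202145981713432 -0.0008801937639623825 [ 1.15686701 -0.12585788 -7.77958325]
```

View pics/a2.png

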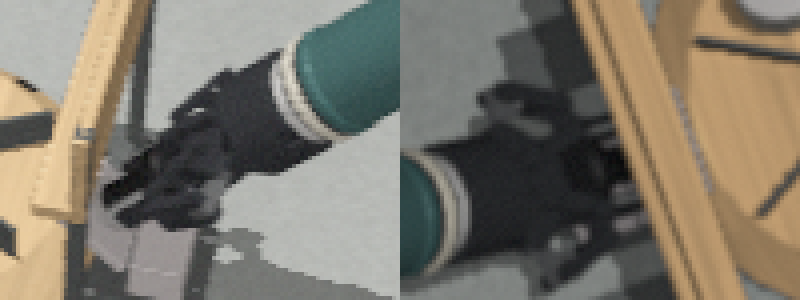

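```bash
python3 -m inch '[[0,0,-2,0,0,0],[0,0,-4,0,0,0],[0,0,-6,0,0,0],[0,0,-8,0,0,0],[0,0,-10,0,0,0],[0,0,-10,0,0,0]]' -1 60; python3 - <<'E'
from h import *
s=bot.read_state(); R=Ro.from_rotvec(s["tcp_rot"]).as_matrix(); g=s["tcp_pos"]+.155*R[:,2]; print((g-HEAD)@ZK,(g-HEAD)@TT, R.T@s["wrist_force"],s["width"])
E
```

```text
clock: 5.7
tcp_pos: [0.4254, 0.2338, 0.2083]
tcp_rot: [2.377, 0.431, 0.164]
wrist_force: [5.5, 1.0, -2.9]
width: 0.0396
-0.021177782738911514 -0.0007918797058979517 [ 5.50531055 -1.19470933  2.81228424] 0.03955140789206408
```

```bash
python3 -m inch '[[0,0,-3,0,0,0],[0,0,-6,0,0,0],[0,0,-9,0,0,0],[0,0,-12,0,0,0],[0,0,-15,0,0,0],[0,0,-17,0,0,0],[0,0,-19,0,0,0],[0,0,-19,0,0,0]]' -1 60; python3 - <<'E'
from h import *
s=bot.read_state(); R=Ro.from_rotvec(s["tcp_rot"]).as_matrix(); g=s["tcp_pos"]+.155*R[:,2]; print((g-HEAD)@ZK,(g-HEAD)@TT, R.T@s["wrist_force"],s["width"])
E
```

```text
clock: 6.5
tcp_pos: [0.4209, 0.246, 0.2229]
tcp_rot: [2.378, 0.43, 0.164]
wrist_force: [2.4, 4.4, 2.1]
width: 0.0393
-0.0016522306206592915 -0.0008008543536610637 [ 3.74572247 -1.0793123  -3.73979596] 0.039271376080485525
```

```bash
python3 -m inch '[[0,0,-1,0,0,0],[0,0,-2,0,0,0],[0,0,-2,0,0,0]]'; python3 -m inch '[[0,0,0,0,0,0],[0,0,0,0,0,0],[0,0,0,0,0,0],[0,0,0,0,0,0],[0,0,0,0,0,0],[0,0,0,0,0,0]]' 1; python3 -m inch '[[0,0,-30,0,0,0],[0,0,-70,0,0,0],[0,0,-110,0,0,0],[0,0,-150,0,0,0],[0,0,-150,0,0,0]]'; python3 - <<'E'
from h import *
S=viewer.capture("scene");T=viewer.capture("top")
for c in("scene","top"):
  for d in viewer.outline_of("lock_knob",c)[:2]: ys,xs=np.nonzero(d["region"]); print(c,d["confidence"],d["bbox"],xs.mean(),ys.mean())
a=[cv2.resize(i[y:y+75,x:x+100],(400,300),interpolation=3)[:,:,::-1] for i,x,y in ((S,330,220),(T,210,220))]
cv2.imwrite("pics/a3.png",np.hstack(a))
print("exp head at 0/28.5:",proj("scene",[HEAD,HEAD+.0285*ZK]),proj("top",[HEAD,HEAD+.0285*ZK]))
E
```

```text
clock: 6.8
tcp_pos: [0.4204, 0.2469, 0.224]
tcp_rot: [2.377, 0.431, 0.164]
wrist_force: [6.5, 0.2, -3.0]
width: 0.0389
clock: 7.4
tcp_pos: [0.4199, 0.2469, 0.2242]
tcp_rot: [2.377, 0.43, 0.162]
wrist_force: [-0.0, -0.0, -0.3]
width: 0.0855
clock: 7.9
tcp_pos: [0.3857, 0.3445, 0.3407]
tcp_rot: [2.382, 0.43, 0.173]
wrist_force: [0.3, 0.8, 0.5]
width: 0.0855
scene 0.53 [354.8, 251.6, 385.6, 273.5] 371.8868501529052 262.434250764526
scene 0.24 [233.3, 190.1, 388.4, 323.2] 322.3621055110692 270.42757889778613
top 0.81 [242.1, 255.4, 272.1, 275.4] 253.8314606741573 262.99719101123594
exp head at 0/28.5: [[372.31405423 262.09471883]
 [379.60346553 258.19695754]] [[254.31184055 262.4855417 ]
 [246.24965213 264.29862549]]
```

View pics/a3.png

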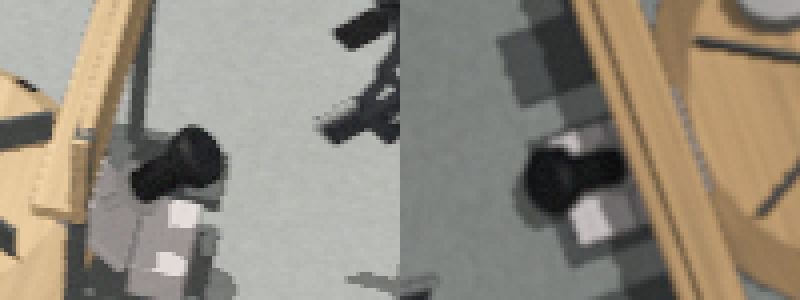

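The knob stays out near 28.5 mm: its head is at scene (379.5,258.7) against an expected (379.6,258.2). Next is the handle.

```bash
python3 - <<'E'
from h import *
go([.42,.25,.48],-ZK,TT,False)
go([.527,-.0418,.28],[0,0,-1],U)
E
```

```text
row [1.0, 169.3, -43.3, 0.0, 0.2, 0.1] | alt turn [-0.3, 0.0, -179.9]
row [-0.5, 370.0, 198.1, 32.7, 33.0, -85.6] | alt turn [33.0, -32.7, 85.6]
```

```bash
python3 -m inch '[[1,50,-13,0,0,0],[1,100,-26,0,0,0],[1,150,-39,0,0,0],[1,169,-43,0,0,0],[1,169,-43,0,0,0]]'; python3 - <<'E'
from h import *
go([.527,-.0418,.30],[0,0,-1],U)
E
```

```text
clock: 8.6
tcp_pos: [0.4211, 0.2484, 0.4833]
tcp_rot: [2.379, 0.423, 0.166]
wrist_force: [-0.7, -0.3, -0.3]
width: 0.0855
row [-1.1, 210.9, 227.6, 32.7, -32.8, 85.3] | alt turn [32.9, 32.8, -85.9]
```

```bash
python3 -m inch '[[-1,211,228,32.7,-32.8,85.3],[-1,211,228,32.7,-32.8,85.3],[-1,211,228,32.7,-32.8,85.3],[-1,211,228,32.7,-32.8,85.3],[-1,211,228,32.7,-32.8,85.3],[-1,211,228,32.7,-32.8,85.3],[-1,211,228,32.7,-32.8,85.3],[-1,211,228,32.7,-32.8,85.3]]'; python3 - <<'E'
from h import *
go([.527,-.0418,.30],[0,0,-1],U)
E
```

```text
clock: 9.4
tcp_pos: [0.5271, -0.042, 0.4483]
tcp_rot: [2.688, -1.109, 0.047]
wrist_force: [0.3, 0.9, -0.1]
width: 0.085
row [0.5, 1.3, -6.6, 10.0, -9.2, 24.6] | alt turn [12.7, 13.7, -154.4]
```

```bash
python3 -m inch '[[0.5,1,-6,10,-9.2,24.6],[0.5,1,-6,10,-9.2,24.6],[0.5,1,-6,10,-9.2,24.6],[0.5,1,-6,10,-9.2,24.6],[0.5,1,-6,10,-9.2,24.6]]'; python3 - <<'E'
from h import *
print(bot.read_state()["joint_pos"].round(2));go([.527,-.0418,.30],[0,0,-1],U); go([.527,-.0418,.181],[0,0,-1],U)
E
```

```text
clock: 9.9
tcp_pos: [0.5268, -0.0396, 0.4561]
tcp_rot: [2.589, -1.777, 0.005]
wrist_force: [0.6, 0.4, -0.1]
width: 0.0851
[-0.12 -0.05  1.85 -0.    1.33  1.08]
row [2.1, 0.6, 1.1, -0.0, -0.2, 0.6] | alt turn [0.3, -0.0, -179.4]
row [1.7, 0.6, 120.1, -0.0, -0.2, 0.6] | alt turn [0.3, -0.0, -179.4]
```

```bash
python3 -m inch '[[1.7,0.6,40,0,-0.2,0.6],[1.7,0.6,80,0,-0.2,0.6],[1.7,0.6,105,0,-0.2,0.6],[1.7,0.6,120,0,-0.2,0.6],[1.7,0.6,120,0,-0.2,0.6]]' 0.2 40 && python3 -m inch '[[0,0,0,0,0,0],[0,0,0,0,0,0],[0,0,0,0,0,0],[0,0,0,0,0,0],[0,0,0,0,0,0]]' -1 40
```

```text
clock: 10.4
tcp_pos: [0.5268, -0.041, 0.3352]
tcp_rot: [2.581, -1.789, -0.003]
wrist_force: [-0.9, 0.4, 0.7]
width: 0.051
clock: 10.9
tcp_pos: [0.5282, -0.0403, 0.3404]
tcp_rot: [-2.576, 1.788, -0.005]
wrist_force: [-2.4, 6.0, 1.7]
width: 0.0238
```

```bash
python3 -m inch '[[0,0,0,0,0,0],[0,0,0,0,0,0],[0,0,0,0,0,0]]' -1 40;  python3 - <<'E'
from h import *
s=bot.read_state(); R=Ro.from_rotvec(s["tcp_rot"]).as_matrix(); print(s["tcp_pos"]+.155*R[:,2],R[:,2],np.degrees(np.arctan2(R[1,0],R[0,0])),s["wrist_force"],s["ft_torque"])
E
```

```text
clock: 11.2
tcp_pos: [0.5282, -0.0403, 0.3403]
tcp_rot: [-2.576, 1.788, -0.005]
wrist_force: [-3.3, 4.6, 1.4]
width: 0.0239
[ 0.52912623 -0.03988716  0.18532139] [ 0.00576671  0.0027425  -0.99997961] -69.53799769325137 [-3.29986031  4.57937948  1.38737861] [1.02217566 0.38716946 0.0428767 ]
```

```bash
python3 -m inch '[[0,0,0,0,0,-1],[0,0,0,0,0,-3],[0,0,0,0,0,-6],[0,0,0,0,0,-9],[0,0,0,0,0,-12],[0,0,0,0,0,-15],[0,0,0,0,0,-18],[0,0,0,0,0,-21]]' -1 60 && python3 -m inch '[[0,0,0,0,0,-3],[0,0,0,0,0,-6],[0,0,0,0,0,-9],[0,0,0,0,0,-12],[0,0,0,0,0,-15],[0,0,0,0,0,-17],[0,0,0,0,0,-18],[0,0,0,0,0,-18]]'; python3 - <<'E'
from h import *
s=bot.read_state(); R=Ro.from_rotvec(s["tcp_rot"]).as_matrix(); print(s["tcp_pos"]+.155*R[:,2],np.degrees(np.arctan2(R[1,0],R[0,0])),s["wrist_force"],s["ft_torque"])
a=[cv2.resize(viewer.capture(c)[y:y+150,x:x+200],(800,600),interpolation=3)[::2,::2,::-1] for c,x,y in (("scene",220,180),("top",220,170))]
cv2.imwrite("pics/a4.png",np.hstack(a))
E
```

```text
clock: 12.0
tcp_pos: [0.5281, -0.0401, 0.3405]
tcp_rot: [-2.86, 1.287, -0.005]
wrist_force: [-3.9, 6.8, 2.2]
width: 0.0224
clock: 12.8
tcp_pos: [0.528, -0.04, 0.3405]
tcp_rot: [-3.026, 0.826, -0.006]
wrist_force: [-3.5, 7.1, 2.7]
width: 0.0225
[ 0.52874567 -0.03938536  0.18550332] -30.52779736035889 [-3.53806093  7.09154468  2.69698285] [1.26780735 0.72589591 0.02628973]
```

View pics/a4.png

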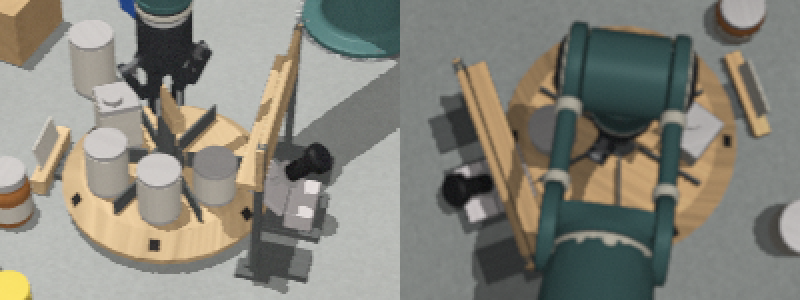

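The carousel is turning with the goods upright. The tin is now at top crop (703,130), partway to the ledge.

```bash
python3 -m inch '[[0,0,0,0,0,-2],[0,0,0,0,0,-5],[0,0,0,0,0,-8],[0,0,0,0,0,-12],[0,0,0,0,0,-16],[0,0,0,0,0,-19],[0,0,0,0,0,-21],[0,0,0,0,0,-21]]'; python3 - <<'E'
from h import *
s=bot.read_state(); R=Ro.from_rotvec(s["tcp_rot"]).as_matrix(); print(s["tcp_pos"]+.155*R[:,2],np.degrees(np.arctan2(R[1,0],R[0,0])),s["wrist_force"],s["ft_torque"])
S=viewer.capture("scene");T=viewer.capture("top")
def holes(im,c):
    # dark blobs close to predicted hole radius on the bevel
    g=cv2.cvtColor(im,cv2.COLOR_RGB2GRAY); n,l,st,ce=cv2.connectedComponentsWithStats((g<55).astype(np.uint8))
    for i in range(1,n):
        if 4<=st[i,4]<80:
            P=atz(c,ce[i],.045); d=P[:2]-C; r=np.hypot(*d)
            if .132<r<.155: print(c,ce[i].round(1),st[i,4],r.round(3),np.degrees(np.arctan2(d[1],d[0])).round(2),(np.degrees(np.arctan2(d[1],d[0]))%60).round(2))
for f,c in (("scene0","scene"),("top0","top")): holes(cv2.imread(f"pics/{f}.png")[:,:,::-1].copy(),c)
print("now"); holes(S,"scene"); holes(T,"top")
E
```

```text
clock: 13.7
tcp_pos: [0.5278, -0.0399, 0.3405]
tcp_rot: [-3.127, 0.26, -0.006]
wrist_force: [-3.9, 6.9, 4.1]
width: 0.022
[ 0.52839664 -0.03925422  0.18548262] -9.496807562044511 [-3.88887604  6.9211654   4.14886549] [ 1.3342347   0.86321525 -0.01035316]
scene [257.8 255.6] 5 0.141 -68.07 51.93
scene [267.3 290.6] 15 0.145 -8.24 51.76
scene [315.7 301. ] 20 0.147 50.18 50.18
top [338.3 186.6] 7 0.144 -9.47 50.53
top [288.5 205.2] 13 0.142 50.72 50.72
top [379.5 220.5] 12 0.143 -69.72 50.28
top [371.3 272.9] 15 0.144 -129.27 50.73
top [320.4 291.7] 14 0.143 170.76 50.76
now
scene [257.8 255.6] 5 0.141 -68.07 51.93
scene [267.2 290.6] 16 0.145 -8.33 51.67
scene [315.5 301. ] 20 0.147 49.95 49.95
top [319. 185.] 5 0.148 11.04 11.04
top [327. 186.] 5 0.143 2.73 2.73
top [338.7 187.2] 12 0.142 -9.99 50.01
top [350. 189.] 7 0.146 -22.23 37.77
top [288.7 204.9] 13 0.142 50.42 50.42
top [379.5 220.5] 12 0.143 -69.72 50.28
top [370.8 273.2] 15 0.143 -129.8 50.2
top [299.9 283.5] 34 0.143 147.29 27.29
top [345.6 289.4] 24 0.142 -162.14 17.86
```

The holes now read 50.2–50.4° (mod 60) against 50.6° locked, so the bay is aligned within 0.5°. I'll release and recheck.

```bash
python3 -m inch '[[0,0,0,0,0,0],[0,0,0,0,0,0],[0,0,0,0,0,0],[0,0,-30,0,0,0],[0,0,-70,0,0,0],[0,0,-110,0,0,0],[0,0,-125,0,0,0],[0,0,-125,0,0,0]]' 0.2; python3 - <<'E'
from h import *
print(bot.read_state()["joint_pos"].round(2)); go([.42,.25,.48],-ZK,TT,False); go([.42,.25,.48],-ZK,U,False)
E
```

```text
clock: 14.6
tcp_pos: [0.5284, -0.0418, 0.4672]
tcp_rot: [3.13, -0.262, 0.018]
wrist_force: [-0.2, -0.4, 0.1]
width: 0.0512
[-0.13 -0.05  1.83  0.    1.35  0.04]
row [-155.1, -269.8, -14.4, -40.9, 10.4, -28.9] | alt turn [13.7, 54.0, 141.1]
row [-155.1, -269.8, -14.4, -22.3, 37.5, 57.0] | alt turn [-43.0, -25.6, -114.0]
```

```bash
python3 -m inch '[[-155,-270,-14,-40.9,10.4,-28.9],[-155,-270,-14,-40.9,10.4,-28.9],[-155,-270,-14,-40.9,10.4,-28.9],[-155,-270,-14,-40.9,10.4,-28.9],[-155,-270,-14,-40.9,10.4,-28.9],[-155,-270,-14,-40.9,10.4,-28.9],[-155,-270,-14,-40.9,10.4,-28.9],[-155,-270,-14,-40.9,10.4,-28.9]]' -1; python3 - <<'E'
from h import *
go(HEAD+.0385*ZK+.078*ZK,-ZK,TT)
c="top";T=viewer.capture(c); g=cv2.cvtColor(T,cv2.COLOR_RGB2GRAY); n,l,st,ce=cv2.connectedComponentsWithStats((g<55).astype(np.uint8))
for i in range(1,n):
    if 4<=st[i,4]<80:
        P=atz(c,ce[i],.045); d=P[:2]-C; r=np.hypot(*d)
        if .14<r<.147: print(ce[i].round(1),st[i,4],np.degrees(np.arctan2(d[1],d[0])).round(2))
E
```

```text
clock: 15.4
tcp_pos: [0.4183, 0.2525, 0.4744]
tcp_rot: [2.377, 0.44, 0.155]
wrist_force: [-0.3, 0.1, -0.6]
width: -0.0001
row [1.2, -163.2, 73.9, -0.2, 0.2, 0.6] | alt turn [-0.4, -0.3, -179.4]
[288.7 204.9] 13 50.42
[379.5 220.5] 12 -69.72
[370.8 273.2] 15 -129.8
[320.4 291.8] 13 170.81
```

```bash
python3 -m inch '[[1,-50,0,0,0.2,0.6],[1,-100,10,0,0.2,0.6],[1,-150,30,0,0.2,0.6],[1,-163,60,0,0.2,0.6],[1,-163,74,0,0.2,0.6],[1,-163,74,0,0.2,0.6]]' -1 40; python3 - <<'E'
from h import *
go(HEAD+.0385*ZK+.028*ZK,-ZK,TT)
E
```

```text
clock: 16.05
tcp_pos: [0.3947, 0.3149, 0.3113]
tcp_rot: [2.379, 0.419, 0.16]
wrist_force: [-0.4, -0.5, 0.0]
width: -0.0002
row [-0.2, -4.7, 46.8, -0.0, 0.4, -0.4] | alt turn [0.6, 0.0, 179.6]
```

```bash
python3 -m inch '[[0,-5,15,0,0,0],[0,-5,30,0,0,0],[0,-5,42,0,0,0],[0,-5,47,0,0,0],[0,-5,50,0,0,0],[0,-5,53,0,0,0],[0,-5,55,0,0,0]]'; python3 - <<'E'
from h import *
s=bot.read_state(); R=Ro.from_rotvec(s["tcp_rot"]).as_matrix(); g=s["tcp_pos"]+.173*R[:,2]; print("tip rel head",(g-HEAD)@ZK,(g-HEAD)@TT,(g-HEAD)@np.cross(ZK,TT), R.T@s["wrist_force"])
E
```

```text
clock: 16.75
tcp_pos: [0.4057, 0.2874, 0.2689]
tcp_rot: [2.382, 0.422, 0.167]
wrist_force: [-0.5, 0.8, -0.6]
width: -0.0003
tip rel head 0.04402705116980181 -0.001108037073374155 -0.002215735072155032 [-0.17592901 -1.05303392 -0.16728005]
```

```bash
python3 -m inch '[[0,-2,3,0,0,0],[0,-2,6,0,0,0],[0,-2,9,0,0,0],[0,-2,11,0,0,0],[0,-2,13,0,0,0],[0,-2,14,0,0,0]]'; cat > p.py <<'E'
from h import *
s=bot.read_state(); R=Ro.from_rotvec(s["tcp_rot"]).as_matrix(); g=s["tcp_pos"]+.173*R[:,2]; print("tip rel head",(g-HEAD)@ZK,(g-HEAD)@TT,(g-HEAD)@np.cross(ZK,TT), R.T@s["wrist_force"])
E
python3 p.py
```

```text
clock: 17.35
tcp_pos: [0.4084, 0.2806, 0.2577]
tcp_rot: [2.382, 0.422, 0.168]
wrist_force: [1.1, -0.3, 0.7]
width: -0.0002
tip rel head 0.03083481343632813 -0.0014403771677729584 -0.004374801066525793 [ 0.88434624  0.96700683 -0.06339707]
```

```bash
python3 -m inch '[[0,2,0,0,0,0],[0,4,1,0,0,0],[0,4,2,0,0,0],[0,4,4,0,0,0],[0,4,6,0,0,0],[0,4,6,0,0,0]]'; python3 p.py
```

```text
clock: 17.95
tcp_pos: [0.4106, 0.2728, 0.2546]
tcp_rot: [2.381, 0.422, 0.165]
wrist_force: [0.2, 0.3, 0.5]
width: -0.0001
tip rel head 0.02314154936050094 -0.00034271320623217773 -0.0002495045118008597 [ 0.33288614  0.13084125 -0.52211161]
```

```bash
python3 -m inch '[[0,0,3,0,0,0],[0,0,6,0,0,0],[0,0,8,0,0,0],[0,0,10,0,0,0],[0,0,11,0,0,0],[0,0,11,0,0,0]]'; python3 p.py
```

```text
clock: 18.55
tcp_pos: [0.4133, 0.2663, 0.2468]
tcp_rot: [2.381, 0.422, 0.166]
wrist_force: [0.0, 0.9, -0.1]
width: -0.0001
tip rel head 0.012651019852806375 -0.0006814145425128584 -0.0003240457258918512 [ 0.32135911 -0.70400939 -0.47533319]
```

```bash
python3 -m inch '[[0,0,1,0,0,0],[0,0,2,0,0,0],[0,0,3,0,0,0],[0,0,4,0,0,0],[0,0,4,0,0,0]]'; python3 p.py; python3 -m inch '[[0,0,1,0,0,0],[0,0,2,0,0,0],[0,0,3,0,0,0],[0,0,3,0,0,0]]'; python3 p.py
```

```text
clock: 19.05
tcp_pos: [0.4142, 0.2638, 0.2438]
tcp_rot: [2.381, 0.422, 0.166]
wrist_force: [0.3, 0.6, -0.0]
width: -0.0003
tip rel head 0.008633828127117802 -0.0006330328119399271 -0.0003376472539802977 [ 0.51841055 -0.38062057 -0.29940204]
clock: 19.45
tcp_pos: [0.4149, 0.2628, 0.2428]
tcp_rot: [2.382, 0.421, 0.167]
wrist_force: [-6.0, 4.3, 6.9]
width: 0.0002
tip rel head 0.00707712232350075 -0.0010142637189853785 -0.00032172434145856 [-4.14738191  0.09314399 -9.25460459]
```

```bash
python3 -m inch '[[0,0,1,0,0,0],[0,0,1,0,0,0]]'; python3 p.py; python3 -m inch '[[0,0,-20,0,0,0],[0,0,-60,0,0,0],[0,0,-110,0,0,0],[0,0,-150,0,0,0],[0,0,-150,0,0,0]]'; python3 - <<'E'
from h import *
S=viewer.capture("scene");T=viewer.capture("top")
for c in("scene","top"):
  d=viewer.outline_of("lock_knob",c)[0]; print(c,d["confidence"],d["bbox"])
  for d in viewer.outline_of("square_tin",c)[:3]: print(c,d["confidence"],d["bbox"])
a=[cv2.resize(i[y:y+180,x:x+240],(400,300),interpolation=3)[:,:,::-1] for i,x,y in ((S,180,160),(T,210,140))]
cv2.imwrite("pics/a5.png",np.hstack(a))
g=cv2.cvtColor(T,cv2.COLOR_RGB2GRAY); n,l,st,ce=cv2.connectedComponentsWithStats((g<55).astype(np.uint8))
for i in range(1,n):
    if 4<=st[i,4]<80:
        d=atz("top",ce[i],.045)[:2]-C
        if .14<np.hypot(*d)<.147: print(ce[i].round(1),st[i,4],np.degrees(np.arctan2(d[1],d[0])).round(2))
E
```

```text
clock: 19.65
tcp_pos: [0.415, 0.2627, 0.2428]
tcp_rot: [2.383, 0.42, 0.167]
wrist_force: [-7.7, 7.9, 10.5]
width: 0.0002
tip rel head 0.007006484716204784 -0.0011668478570705742 -0.0003227259004257104 [ -4.48535224  -0.50730142 -14.57500929]
clock: 20.15
tcp_pos: [0.3807, 0.3588, 0.3579]
tcp_rot: [2.387, 0.423, 0.177]
wrist_force: [-0.0, -0.0, 1.0]
width: 0.0001
scene 0.68 [350.7, 254.7, 378.5, 277.1]
scene 0.84 [259.3, 228.4, 284.1, 262.1]
scene 0.32 [204.6, 159.8, 253.0, 208.7]Traceback (most recent call last):
  File "<stdin>", line 4, in <module>
IndexError: list index out of range
```

```bash
python3 - <<'E'
from h import *
S=viewer.capture("scene");T=viewer.capture("top")
a=[cv2.resize(i[y:y+180,x:x+240],(400,300),interpolation=3)[:,:,::-1] for i,x,y in ((S,180,160),(T,210,140))]
cv2.imwrite("pics/a5.png",np.hstack(a))
g=cv2.cvtColor(T,cv2.COLOR_RGB2GRAY); n,l,st,ce=cv2.connectedComponentsWithStats((g<55).astype(np.uint8))
for i in range(1,n):
    if 4<=st[i,4]<80:
        d=atz("top",ce[i],.045)[:2]-C
        if .14<np.hypot(*d)<.147: print(ce[i].round(1),st[i,4],np.degrees(np.arctan2(d[1],d[0])).round(2))
E
```

```text
[288.7 204.9] 13 50.42
[379.5 220.5] 12 -69.72
[370.8 273.2] 15 -129.8
[320.4 291.8] 13 170.81
```

View pics/a5.png

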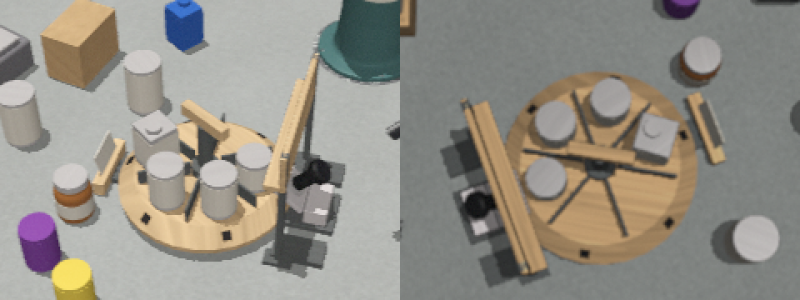

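The square tin stands upright at the ledge (top crop 655,138) and the goods are standing. The knob is home (top crop 478,207) and the bystanders are where they were. Handing in.

```bash
python3 -c "
from bench import bot
print(bot.job_done())"
```

```text
the job is handed in; nothing more can be done
None
```

The square tin is now in the front bay at the ticket ledge with the knob pushed home, and I handed the job in at about 20 s on the robot's clock.

I pulled the knob out over its detent, and it stayed out near 28.5 mm. I then turned the carousel 60° counterclockwise by the bar handle and pushed the knob back in.

**Last checks:**
- **Knob:** the fingertips met a firm stop at about 14.6 N where the home face should be, well past the 12 mm at which it would have rested on the rim. I missed the moment it ran in: no force reading between pushes showed the detent.
- **Lock:** the rim holes are within about 0.5° of where they were when first locked. I did not test the lock by trying to turn the carousel.
- **Goods and counter:** the last picture shows the tin standing at the ledge, the cans upright in their bays, and nothing out of place among the other things in view. That picture was cropped around the carousel, so the tray and labeller were not rechecked.

**Disagreements:**
- The grip widths read oddly: 39.7 mm on the 44 mm knob head and 22 to 24 mm on the 20 mm bar. Both grips held.
- I aimed for the knob's neck, but the fingers took hold of its head instead.
- The knob detector missed the knob in the final top picture, though it is visible there.

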